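# Dock the pot scourer holder

### The job

Put the steel pot scourer holder into its dock on the shelf: stand it in the wide mouth between the guides with its tapered end pointing in, let go, then push it from behind along the shelf until both spring catches have snapped shut behind it, and come away. Push gently and stop as soon as it is home, without ramming the dock, and leave everything else where it is.

Things in the scene. Friction and masses are not known exactly. Their poses are not given: they have to be found in the camera images.
- holder: Steel pot scourer holder, 0.2 to 0.4 kg, loose on the shelf (the work surface, height 0) on either side of the dock. Its flat foot is 80 mm long (x), 54 mm wide (y), 16 mm high, with a square rear end at x = -40 mm; from x = 15 mm to the blunt tip at x = 40 mm the sides taper evenly from 54 to 34 mm width. Origin: centre of the foot's underside; x points to the tapered end, z up.
- holder_tip (a point): Middle of the blunt tapered end of the holder's foot, at its underside: 40 mm ahead of the holder's origin along its x.
- holder_cup (a point): Middle of the rim of the open, slotted square cup that stands on the holder's foot: 44 mm (x) by 40 mm (y), walls 2.5 mm, from 16 to 52 mm height, centred 4 mm behind the holder's origin. The cup is the place to grip, across y.
- dock: Grey plastic dock fixed to the shelf, 126 mm across, without a floor: the holder slides on the shelf. Origin at shelf height on its centre line; x is the way in, z up. Guides 14 mm high. Push the holder in it with less than 18 N. In it an aluminium carriage, clamped anywhere up to 22 mm further in or out than told here (its place is not measured), bears the end buffer and the two catches.
- dock_mouth (a point): Middle of the dock's mouth, at shelf height, 103 mm before its origin (x = -103 mm). Here the guides stand 112 mm apart; they converge evenly to 58 mm at point dock_nest.
- dock_nest (a point): Where the guides end and the straight nest, 58 mm wide, begins, at shelf height, x = -35 mm of the dock. The two smooth steel spring catches stand about 35 mm further in (faces about x = 0) and leave 44 mm between them. Spreading them with the holder takes 3 to 9 N of push in all.
- dock_end (a point): Face of the 20 mm high end plate that closes the nest, at shelf height, x = 127 mm of the dock. Before it, on the carriage, a sprung rubber buffer (face at about x = 79 mm, 4 N per mm, travel 4 mm, then solid). Once the holder has pressed it back about 1 mm (5 to 9 N of push in all) the catches spring in behind its rear corners and keep it there, its origin at about x = 40 mm, carriage offset apart.
- catch_left (a joint): The catch on the dock's +y side, a slide: 0 m sprung fully in (shut), about 0.005 m while pushed apart by the holder's side.
- catch_right (a joint): The catch on the dock's -y side, a slide: 0 m sprung fully in (shut), about 0.005 m while pushed apart by the holder's side.
- ashtray: Round glass ashtray used as a soap rest, 94 mm across, 28 mm high, on the other side of the dock from the holder. Origin: centre of its underside, z up. A bystander.
- mug: Aluminium mug, 76 mm across, 85 mm high, handle towards its +y. Origin: centre of its underside, z up. A bystander.
- lunch_box: Yellow plastic lunch box with two steel spring clips, 114 x 170 x 62 mm. Origin: centre of its underside, z up. A bystander.
- brush: Silicone dish brush lying flat, about 220 mm long along its x, 45 mm wide, 18 mm high; the head is at +x. Origin: centre of its underside, z up. A bystander.
- soap_bottle: Upright bottle of dish soap, 60 mm across, 170 mm high. Origin: centre of its underside, z up. A bystander.
- bowl: White bowl, 130 mm across, 55 mm high. Origin: centre of its underside, z up. A bystander.
- jar: Glass jar with a steel cap, 64 mm across, 90 mm high. Origin: centre of its underside, z up. A bystander.
Mind the look-alikes: they are no part of the job. What is shaped like the holder but red is not meant.

How it is judged:
By the outcome, as a careful person would: the job done as asked, in the order asked, and still so for the second after the job is handed in, with the robot touching nothing.
It also fails if it takes over 72 s, if anything falls off the work surface, if the arm or the gripper's body presses on something with over 40 N, if the wrist force passes 120 N, or if a joint passes its speed limit or range.

### The arm

A 6-joint arm with a two-finger parallel gripper is mounted at the origin on the work surface. World frame = base frame: x ahead of the robot, y to its left, z up, the work surface at z = 0. Lengths are in mm, angles in degrees, forces in N, time in s.
With the tool pointing down it reaches from about 300 to 850 mm from the base axis. Payload 4.2 kg.
Tool frame: the origin (TCP) lies midway between the tips of the shut fingers; the grasp point (between the pads) lies 19 mm behind it (env.grip_depth is the distance from the TCP to the grasp point, in mm); z points along the fingers, y is the line along which they close (so a half turn about z gives the same grasp; the last joint's range is limited). The gripper opens to 91 mm and grips with 3 to 60 N. Pads are 32 mm wide; open, the fingers measure 118 mm over their backs; the gripper's body (76 mm by 178 mm) begins 60 mm behind the grasp point.
Start: joints at [75.63, 18.312, 89.639, -0, 72.044, -1.146], TCP at [131.536, 559.769, 213.976] pointing down, gripper open.
Joint ranges: [-177.97, 177.97], [-48.28, 115.42], [12.27, 149.76], [-77.06, 257.06], [2.81, 150.46], [-146.56, 146.56]. Speed limits (degrees/s): [147.25, 147.25, 180, 180, 180, 180].

### API

Orientations are given as [roll, pitch, yaw] about the fixed x, y, z axes, in that order (R = Rz(yaw) Ry(pitch) Rx(roll)).
In Python, from workcell import env, eyes gives the robot as it stands.
- The arm moves only by the tool send_rows, never from a script. Its argument "motion" is a list of rows, each a list of 7 numbers: the shift along the world's x, y, z normalised to -1 to 1, where 1 is 0.5 m, then the turn, a rotation vector about the world's x, y, z normalised to -1 to 1, where 1 is 60 degrees, then the opening, from -1 (shut) to 1 (fully open). A call has 1 to 20 rows; each row is the pose to reach, as a shift and turn from the pose commanded when the call began; what a row does not reach only later rows make up. A row lasts 1/8 s, in which the tool goes at most 62.5 mm and 10.7 degrees, less where a joint would pass 70% of its speed; a pose out of reach is approached as far as the arm can. A call with a number of a shift or a turn outside -1 to 1 is refused whole. A call with a gripper value outside its range is refused whole. The fingers move at their own pace and stop on an object; "squeeze" is the grip in N (left out, the last holds). Time passes only in rows, so rows that repeat a pose let the fingers close. It gives the time, the measured TCP pose, the force, the opening and the grip force at its end, in the units of the state.
- env.state(): the state, without advancing time (a new reading comes with each control period).
- eyes.grab_frame(name): name is "side" or "top" or "wrist"; returns a dict with "pixels" (384x512x3 uint8, red, green, blue), "depth" (384x512 float32, mm along the optical axis (not along the pixel's ray), 0 where there is no reading), "fx", "fy", "cx", "cy" (pixels), "R" (3x3) and "t" (3): a world point X has camera coordinates R X + t; the wrist camera has in their place "T_tool_cam" (4x4, takes a point from camera to tool coordinates, whose origin is the TCP and whose axes are the flange's). Camera axes: x right, y down, z forward; pixel columns grow to the right and rows downward; lengths in mm; the calibration is good to about 2 mm. A picture is of the moment at which its call begins: read the wrist's pose just before it.
- env.job_done(): hands the job in; it is judged then, once.
The state is a dict: "time_s": time; "qpos": joint angles; "qvel": joint speeds; "effort": joint torques, N m; "ee_pos": TCP position; "ee_rot": TCP orientation; "force": force on the tool from outside, world axes, zero at the start; "torque": the same for the moment, N m; "gripper_width": finger opening in mm; "gripper_force": force on a finger pad.
Only numpy, scipy, OpenCV 4.12 (cv2) and the standard library are available. Lean on these libraries where they do the work, as an engineer would, in place of code of your own. Each camera call takes 0.05 s, during which the arm holds its last target. There are 200 camera calls.

## Working session

There is one attempt and no reset: what is moved stays moved. The work goes in short steps, Python scripts to look and compute and a tool call to move; the robot and the scene stay as the last step left them, time stands still between calls to the robot, and variables do not carry over. Pictures are saved under pics/ and viewed, at most 10 in all, crops included, and the job is handed in when it is done.

Besides the shell and the picture viewer there is one more tool, called by a JSON object that holds its "op" and its "data". send_rows: Moves the arm, as the interface text tells. Its arguments: {"type":"object","properties":{"motion":{"type":"array"},"squeeze":{"type":"number"}},"required":["motion"]}

```bash
mkdir -p pics; ls; cat > h.py <<'E'
from workcell import env, eyes
import numpy as np, cv2
def grab(n):
    f=eyes.grab_frame(n); np.savez(f'pics/{n}.npz',**f); return f
def save(f,name): cv2.imwrite('pics/'+name,cv2.cvtColor(f['pixels'],cv2.COLOR_RGB2BGR))
def cloud(f,T=None):
    d=f['depth'].astype(float); v,u=np.mgrid[:d.shape[0],:d.shape[1]]
    P=np.stack([(u-f['cx'])/f['fx']*d,(v-f['cy'])/f['fy']*d,d],-1)
    if T is not None: return P@T[:3,:3].T+T[:3,3]
    return (P-f['t'])@f['R']
E
python3 - <<'E'
from h import *
a=grab('top');b=grab('side')
im=np.hstack([a['pixels'],b['pixels']])
save(a,'top0.png');save(b,'side0.png')
print(env.state())
E
```

```text
pics
{'time_s': 0.1, 'qpos': array([ 7.56306911e+01,  1.83452551e+01,  8.96978379e+01,  1.28720575e-03,
        7.20445034e+01, -1.14634234e+00]), 'qvel': array([ 0.12526637,  0.00848246, -0.25435368, -0.04180374, -0.06280693,
        0.02730329]), 'effort': array([ 9.15250675e-04, -4.13331985e+01, -2.32512259e+01,  7.29046552e-02,
        4.22371225e-02, -4.33867342e-05]), 'ee_pos': array([131.4120702 , 559.32469601, 213.24235131]), 'ee_rot': array([-1.79912446e+02, -2.97612485e-03,  1.66776633e+02]), 'force': array([-0.17112659,  0.18339136,  0.36742419]), 'torque': array([-0.0065212 ,  0.00538232,  0.00285202]), 'gripper_force': 0.0, 'gripper_width': 90.99666324164033}
```

View pics/top0.png

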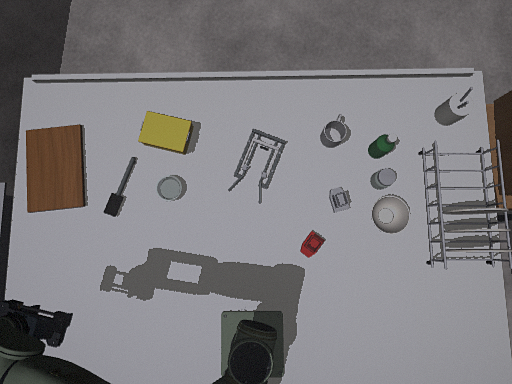

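View pics/side0.png

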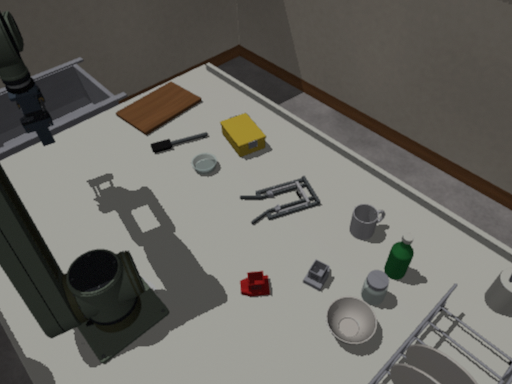

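The top view shows the holder at about (340,199), the red look-alike at (313,243), and the dock with its end at (268,135) and its mouth at about (247,193). The side view shows the same layout, with the holder at (317,274). Next I measure both from the point clouds.

```bash
python3 - <<'E'
from h import *
for n,(ub) in {'top':[(325,180,355,215),(225,122,292,208)],'side':[(300,255,335,292),(235,172,325,228)]}.items():
    f=np.load(f'pics/{n}.npz'); P=cloud(f)
    for (a,b,c,d) in ub:
        p=P[b:d,a:c].reshape(-1,3); q=p[(p[:,2]>7)&(p[:,2]<80)]
        print(n,len(q),'floor',np.median(p[:,2]).round(1),q.min(0).round(),q.max(0).round(),np.median(q,0).round(),cv2.minAreaRect(q[:,:2].astype(np.float32)))
    cr=f['pixels'][ub[0][1]-10:ub[0][3]+10,ub[0][0]-10:ub[0][2]+10]
    a,b,c,d=ub[1]; cd=f['pixels'][b-5:d+5,a-5:c+5]
    A=cv2.resize(cr,(400,400),interpolation=cv2.INTER_CUBIC);B=cv2.resize(cd,(400,400),interpolation=cv2.INTER_CUBIC)
    cv2.imwrite(f'pics/z_{n}.png',np.hstack([A,B])[...,::-1])
f=np.load('pics/top.npz');P=cloud(f)
for u,v in [(340,199),(232,189),(261,200),(253,130),(285,143),(313,243),(171,187),(335,130),(385,145)]: print((u,v),P[v-1:v+2,u-1:u+2].reshape(-1,3).max(0).round(), P[v,u].round())
E
```

```text
top 362 floor 2.2 [ 433. -339.    8.] [ 520. -273.   56.] [ 474. -301.   18.] ((478.0387878417969, -302.37677001953125), (80.22803497314453, 54.23933792114258), 15.606040954589844)
top 937 floor 1.0 [ 467. -133.    7.] [760.  88.  28.] [633. -34.  13.] ((610.09130859375, -20.76666259765625), (288.40240478515625, 212.50555419921875), 3.5287926197052)
side 495 floor 2.6 [ 432. -340.    7.] [ 547. -281.   58.] [ 463. -308.   21.] ((490.0491027832031, -299.8751220703125), (109.06173706054688, 54.36757278442383), 15.261702537536621)
side 1052 floor 1.5 [ 466. -182.    7.] [744.  79.  25.] [625. -37.  13.] ((605.6356201171875, -25.933090209960938), (216.1265106201172, 274.8930358886719), 41.630455017089844)
(340, 199) [ 481. -303.   26.] [ 477. -308.   18.]
(232, 189) [522.  70.  11.] [519.  67.  -6.]
(261, 200) [482. -32.  19.] [478. -35.   1.]
(253, 130) [737.  -5.  24.] [726.  -9.  24.]
(285, 143) [ 687. -119.   20.] [ 684. -124.   -3.]
(313, 243) [ 331. -207.   23.] [ 328. -210.   18.]
(171, 187) [530. 286.  12.] [526. 281.  12.]
(335, 130) [ 731. -298.   15.] [ 728. -303.    3.]
(385, 145) [ 644. -433.  135.] [ 637. -433.  135.]
```

View pics/z_top.png

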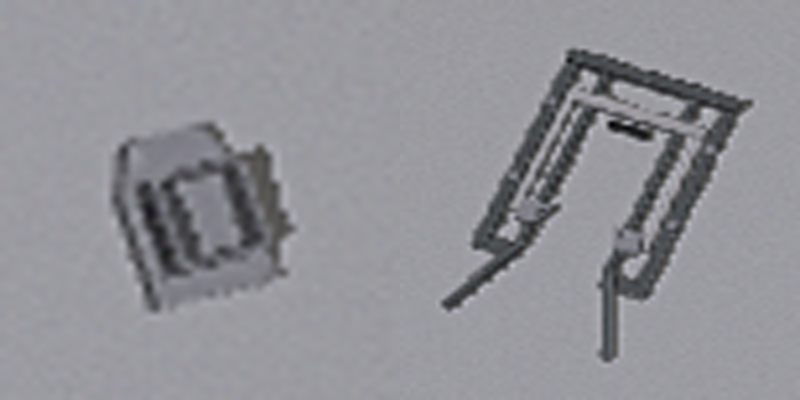

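The zoomed top view shows the holder's taper up-left (yaw about +15.6°, centre about (478,-302)). The dock opens toward the robot, with its axis tilted right (yaw about -22°). I'll take the wrist camera over the dock.

{"op": "send_rows", "data": {"motion": [[0.09,-0.1,0.05,0,0,0,1],[0.18,-0.2,0.1,0,0,-0.05,1],[0.27,-0.35,0.15,0,0,-0.1,1],[0.36,-0.5,0.17,0,0,-0.15,1],[0.45,-0.65,0.17,0,0,-0.16,1],[0.55,-0.8,0.17,0,0,-0.16,1],[0.65,-0.95,0.17,0,0,-0.16,1],[0.75,-1,0.17,0,0,-0.16,1],[0.8,-1,0.17,0,0,-0.16,1],[0.8,-1,0.17,0,0,-0.16,1],[0.8,-1,0.17,0,0,-0.16,1],[0.8,-1,0.17,0,0,-0.16,1],[0.8,-1,0.17,0,0,-0.16,1]]}}

```text
time_s: 1.72
ee_pos: [530.7, 60.3, 298.6]
ee_rot: [-180.0, -0.1, 157.2]
force: [0.0, -0.1, -0.0]
gripper_width: 91.3
gripper_force: 0.0
```

```bash
cat >> h.py <<'E'
from scipy.spatial.transform import Rotation as Ro
def wristT():
    s=env.state(); T=np.eye(4);T[:3,:3]=Ro.from_euler('xyz',s['ee_rot'],degrees=True).as_matrix();T[:3,3]=s['ee_pos']
    f=eyes.grab_frame('wrist'); return f,T@f['T_tool_cam'],s
E
python3 - <<'E'
from h import *
f,T,s=wristT(); np.savez('pics/w1.npz',T=T,**f); save(f,'w1.png'); print(s['time_s'],s['ee_pos'],s['ee_rot'],s['qpos']); print(f['T_tool_cam'].round(2),f['fx'])
P=cloud(f,T); 
for v in (40,192,340): print([P[v,u].round() for u in (40,256,470)])
E
```

```text
1.725 [530.71677951  60.26118987 298.59392176] [-1.79995633e+02 -9.04115869e-02  1.57183999e+02] [ 5.22001847e+00  1.22271104e+01  8.59730796e+01  3.90323431e-02
  8.18816665e+01 -6.19695234e+01]
[[   0.     -0.96   -0.29   82.71]
 [   1.      0.      0.     -1.01]
 [  -0.     -0.29    0.96 -171.23]
 [   0.      0.      0.      1.  ]] 291.99407242059846
[array([ 252., -155.,   -1.]), array([374., 134.,   2.]), array([493., 419.,   1.])]
[array([ 445., -285.,    3.]), array([582.,  47.,  11.]), array([689., 339.,  62.])]
[array([490.,  10., 401.]), array([510.,  70., 407.]), array([532., 122., 407.])]
```

View pics/w1.png

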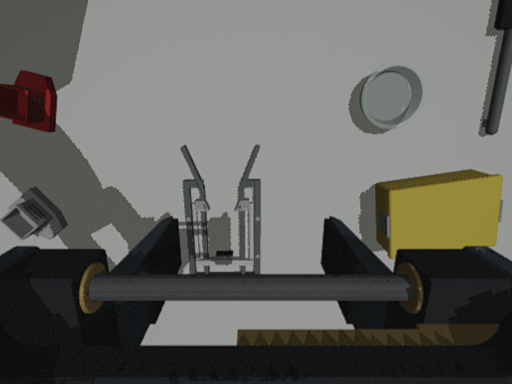

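The wrist picture shows the dock between the open fingers, with its mouth up (guide tips at (184,148) and (257,148)), the catches at (203,205) and (243,205), and the buffer at (225,253). The ashtray is at (388,97), and the holder is at the left at (30,212). I'll go closer for an exact dock pose.

{"op": "send_rows", "data": {"motion": [[0.1,-0.1,-0.05,0,0,0,1],[0.18,-0.18,-0.12,0,0,0,1],[0.24,-0.2,-0.16,0,0,0,1],[0.24,-0.2,-0.2,0,0,0,1],[0.24,-0.2,-0.2,0,0,0,1],[0.24,-0.2,-0.2,0,0,0,1]]}}

```text
time_s: 2.52
ee_pos: [651.5, -39.2, 200.5]
ee_rot: [180.0, 0.1, 157.3]
force: [0.2, 0.9, -0.6]
gripper_width: 91.0
gripper_force: 0.0
```

```bash
python3 - <<'E'
from h import *
f,T,s=wristT(); np.savez('pics/w2.npz',T=T,**f); save(f,'w2.png'); print(s['time_s'],s['ee_pos'],s['ee_rot'],s['qpos'])
E
```

```text
2.525 [651.5091917  -39.18175716 200.51980193] [1.79954432e+02 1.00532569e-01 1.57256247e+02] [-4.45722680e+00  2.57712472e+01  7.99224286e+01  1.21833077e-02
  7.41965711e+01 -7.17168205e+01]
```

View pics/w2.png

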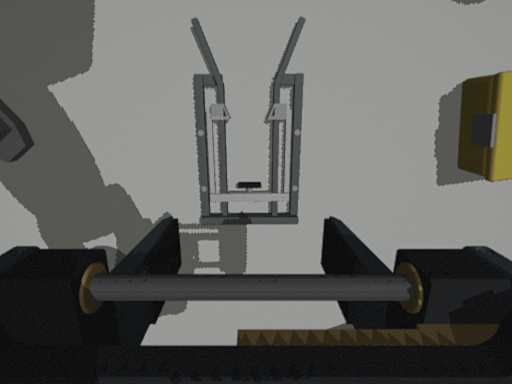

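The dock is well in view: guide tips at (195,20) and (302,20), guide ends near (221,80) and (275,80), catches at (219,110) and (280,110), buffer at (249,185), end plate near row 217.

```bash
python3 - <<'E'
from h import *
f=np.load('pics/w2.npz');T=f['T'];P=cloud(f,T)
def ray(u,v,z):
    d=T[:3,:3]@np.array([(u-f['cx'])/f['fx'],(v-f['cy'])/f['fy'],1]);o=T[:3,3];return (o+d*(z-o[2])/d[2])
m=np.zeros(P.shape[:2],bool);m[12:224,185:310]=1
m&=(P[...,2]>6)&(P[...,2]<40)
q=P[m];print(np.percentile(q[:,2],[50,80,95]).round(1))
m2=m.copy();m2[:76]=0  # body
r=cv2.minAreaRect(P[m2][:,:2].astype(np.float32));print('body',r)
for n,z,ps in [('tip',14,[(193,20),(304,20)]),('nestinner',14,[(223,80),(272,80)]),('outer top',14,[(195,78),(303,78)]),('outer bottom',20,[(201,219),(297,219)]),('plate face top',20,[(201,214),(297,214)]),('catch',14,[(230,118),(265,118)]),('buffer',14,[(238,181),(261,181)])]:
    a,b=[ray(u,v,z)[:2] for u,v in ps]; d=a-b; print(n,'mid',((a+b)/2).round(1),'w',np.hypot(*d).round(1),'axis yaw',np.degrees(np.arctan2(-d[0]*1,d[1])).round(2) , [P[v,u,2].round(1) for u,v in ps])
E
```

```text
[13.6 16.2 20.2]
body ((626.83203125, -32.347076416015625), (126.28115844726562, 179.2910614013672), 67.57301330566406)
tip mid [492.9  24. ] w 120.0 axis yaw 157.29 [np.float64(15.1), np.float64(15.9)]
nestinner mid [548.3  -0.6] w 56.0 axis yaw 157.28 [np.float64(1.4), np.float64(0.6)]
outer top mid [547.    1.8] w 123.2 axis yaw 157.28 [np.float64(12.7), np.float64(0.8)]
outer bottom mid [703.9 -64.2] w 124.1 axis yaw 157.24 [np.float64(19.8), np.float64(20.3)]
plate face top mid [697.6 -61.5] w 123.5 axis yaw 157.24 [np.float64(1.2), np.float64(-0.4)]
catch mid [587.  -16.9] w 41.5 axis yaw 157.27 [np.float64(6.0), np.float64(0.2)]
buffer mid [658.9 -44.6] w 29.0 axis yaw 157.25 [np.float64(0.3), np.float64(1.0)]
```

{"op": "send_rows", "data": {"motion": [[-0.05,-0.1,0,0,0,0.1,0.5],[-0.1,-0.2,0,0,0,0.25,0.5],[-0.15,-0.3,0,0,0,0.4,0.5],[-0.2,-0.4,0,0,0,0.55,0.5],[-0.24,-0.5,0,0,0,0.64,0.5],[-0.24,-0.5,0,0,0,0.64,0.5],[-0.24,-0.5,-0.08,0,0,0.64,0.5],[-0.24,-0.5,-0.08,0,0,0.64,0.5],[-0.24,-0.5,-0.08,0,0,0.64,0.5]]}}

```text
time_s: 3.7
ee_pos: [532.6, -289.7, 160.6]
ee_rot: [-179.9, 0.1, -164.4]
force: [0.5, -0.1, 0.4]
gripper_width: 68.5
gripper_force: 0.0
```

```bash
python3 - <<'E'
from h import *
f,T,s=wristT(); np.savez('pics/w3.npz',T=T,**f); save(f,'w3.png'); print(s['time_s'],s['ee_pos'],s['ee_rot'],s['qpos'])
P=cloud(f,T); z=P[...,2]; near=(np.hypot(P[...,0]-478,P[...,1]+302)<60)
for lo,hi in ((9,22),(45,60),(9,60)):
    q=P[near&(z>lo)&(z<hi)]; print(lo,hi,len(q),np.median(q[:,2]).round(1),cv2.minAreaRect(q[:,:2].astype(np.float32)))
E
```

```text
3.7 [ 532.6122604  -289.70406929  160.63508906] [-1.79916460e+02  1.01582674e-01 -1.64365867e+02] [-2.96373435e+01  2.31304722e+01  9.01915361e+01  1.45826473e-02
  6.65471526e+01 -1.35277190e+02]
9 22 2958 17.5 ((478.71734619140625, -303.9936828613281), (79.3099594116211, 54.22806930541992), 15.312317848205566)
45 60 528 52.4 ((474.7337951660156, -304.9639587402344), (44.19933319091797, 39.619930267333984), 14.661999702453613)
9 60 3714 18.4 ((478.71734619140625, -303.9936828613281), (79.3099594116211, 54.22806930541992), 15.312317848205566)
```

View pics/w3.png

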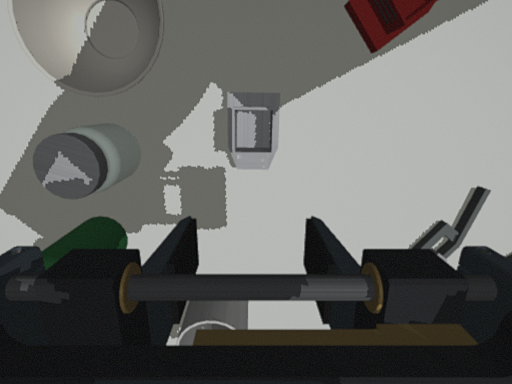

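The holder is at (252,135), tip down toward the gripper and aligned with the image. The bowl, jar and bottle are well to the left. Both depth views agree on the foot and rim heights (about 17 and 52 mm). Now I grasp the cup.

{"op": "send_rows", "data": {"motion": [[-0.06,-0.015,-0.05,0,0,0,0.5],[-0.116,-0.03,-0.1,0,0,-0.007,0.5],[-0.116,-0.03,-0.16,0,0,-0.007,0.5],[-0.116,-0.03,-0.22,0,0,-0.007,0.5],[-0.116,-0.03,-0.26,0,0,-0.007,0.5],[-0.116,-0.03,-0.275,0,0,-0.007,0.5],[-0.116,-0.03,-0.275,0,0,-0.007,0.5],[-0.116,-0.03,-0.275,0,0,-0.007,0.5],[-0.116,-0.03,-0.275,0,0,-0.007,-0.3],[-0.116,-0.03,-0.275,0,0,-0.007,-0.3],[-0.116,-0.03,-0.275,0,0,-0.007,-0.3],[-0.116,-0.03,-0.275,0,0,-0.007,-0.3],[-0.116,-0.03,-0.275,0,0,-0.007,-0.3],[-0.116,-0.03,-0.275,0,0,-0.007,-0.3]], "squeeze": 15}}

```text
time_s: 5.5
ee_pos: [473.4, -305.0, 21.7]
ee_rot: [180.0, -0.0, -164.9]
force: [-0.6, 0.8, 3.6]
gripper_width: 40.2
gripper_force: 15.0
```

{"op": "send_rows", "data": {"motion": [[0,0,0.05,0,0,0,-0.3],[0,0,0.12,0,0,0,-0.3],[0.01,0.08,0.14,0,0,-0.08,-0.3],[0.02,0.16,0.14,0,0,-0.2,-0.3],[0.03,0.25,0.14,0,0,-0.32,-0.3],[0.04,0.34,0.14,0,0,-0.44,-0.3],[0.06,0.44,0.14,0,0,-0.56,-0.3],[0.07,0.54,0.14,0,0,-0.627,-0.3],[0.084,0.6,0.14,0,0,-0.627,-0.3],[0.084,0.638,0.14,0,0,-0.627,-0.3],[0.084,0.638,0.12,0,0,-0.627,-0.3],[0.084,0.638,0.08,0,0,-0.627,-0.3],[0.084,0.638,0.06,0,0,-0.627,-0.3],[0.084,0.638,0.06,0,0,-0.627,-0.3],[0.084,0.638,0.06,0,0,-0.627,-0.3]]}}

```text
time_s: 7.38
ee_pos: [516.0, 13.3, 51.8]
ee_rot: [180.0, 0.0, 157.5]
force: [0.0, -0.1, -3.0]
gripper_width: 39.9
gripper_force: 15.0
```

```bash
python3 - <<'E'
from h import *
f,T,s=wristT(); np.savez('pics/w4.npz',T=T,**f); print(s['time_s'],s['ee_pos'],s['ee_rot'],s['gripper_width'])
b=grab('side'); c=b['pixels'][150:270,200:360]; cv2.imwrite('pics/m4.png',np.hstack([f['pixels'],cv2.resize(c,(288,384))])[:, :, ::-1])
E
```

```text
7.375 [515.95711599  13.28878615  51.82532961] [1.79982820e+02 4.72372037e-02 1.57499646e+02] 39.870967186695204
```

View pics/m4.png

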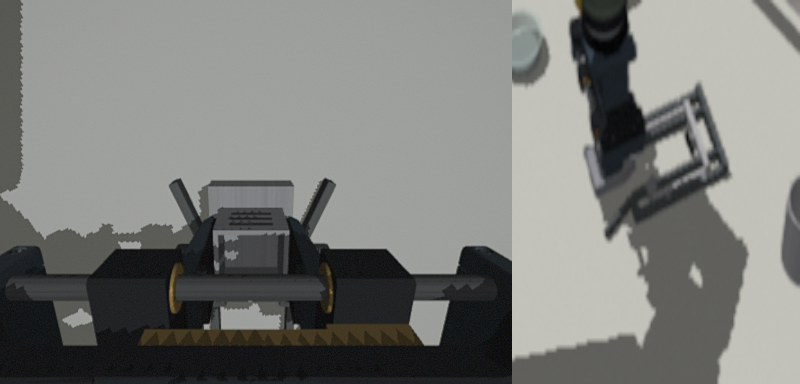

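The holder hangs centred between the guide tips ((176,182) and (331,182), holder at about column 251). I lower it, release, and go up and back.

{"op": "send_rows", "data": {"motion": [[0,0,-0.02,0,0,0,-0.3],[0,0,-0.04,0,0,0,-0.3],[0,0,-0.05,0,0,0,-0.3],[0,0,-0.056,0,0,0,-0.3],[0,0,-0.059,0,0,0,-0.3],[0,0,-0.059,0,0,0,-0.3],[0,0,-0.059,0,0,0,0.2],[0,0,-0.059,0,0,0,0.2],[0,0,-0.059,0,0,0,0.2],[0,0,-0.03,0,0,0,0.2],[0,0,0.03,0,0,0,0.2],[0,0,0.08,0,0,0,0.2],[-0.09,0.036,0.1,0,0,0,0],[-0.18,0.074,0.1,0,0,0,-1],[-0.18,0.074,0.1,0,0,0,-1],[-0.18,0.074,0.1,0,0,0,-1]]}}

```text
time_s: 9.48
ee_pos: [426.8, 50.8, 102.5]
ee_rot: [179.9, 0.2, 157.6]
force: [-0.5, -0.9, 0.3]
gripper_width: 18.2
gripper_force: 0.0
```

```bash
python3 - <<'E'
from h import *
f,T,s=wristT(); np.savez('pics/w5.npz',T=T,**f); print(s['time_s'],s['ee_pos'],s['ee_rot'],s['gripper_width'],s['force'])
t=grab('top'); b=grab('side')
for g,P in (('w',cloud(f,T)),('t',cloud(t)),('s',cloud(b))):
    z=P[...,2];n=(np.hypot(P[...,0]-516,P[...,1]-14)<45)
    q=P[n&(z>40)&(z<60)]
    print(g,len(q), len(q)>5 and (np.median(q,0).round(1),cv2.minAreaRect(q[:,:2].astype(np.float32))))
c=b['pixels'][150:270,200:360];d=t['pixels'][110:220,210:310]
cv2.imwrite('pics/m5.png',np.hstack([cv2.resize(c,(512,384),interpolation=2),cv2.resize(d,(288,317),interpolation=2).repeat(1,0)[:384] if 0 else cv2.resize(d,(288,384),interpolation=2)])[:,:,::-1])
E
```

```text
9.475 [426.77625003  50.82700159 102.53376786] [1.79922607e+02 1.58805769e-01 1.57560429e+02] 18.188566510027744 [-0.50881487 -0.9093875   0.26545569]
w 321 (array([535. ,   5.3,  45.7]), ((531.5471801757812, 6.357114791870117), (38.88496017456055, 15.902383804321289), 79.95882415771484))
t 27 (array([528.6,  -1.4,  51.8]), ((522.781982421875, 1.67962646484375), (52.47374725341797, 27.87116813659668), 27.45102882385254))
s 102 (array([516.3,  13.9,  48.8]), ((516.313232421875, 13.165245056152344), (45.65903091430664, 45.07502365112305), 67.20764923095703))
```

View pics/m5.png

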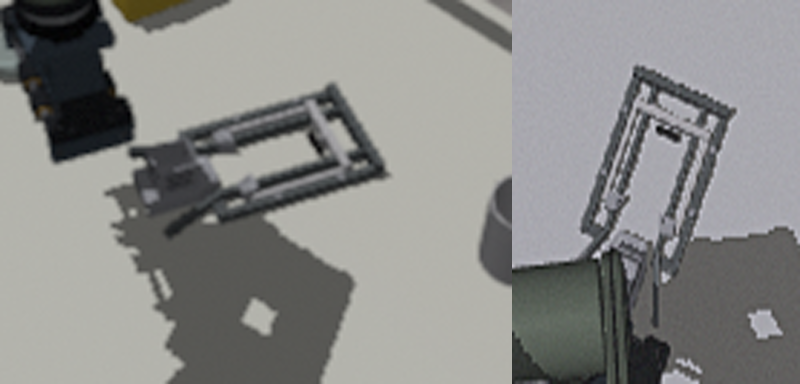

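The holder stands in the mouth, aligned with its tip at the nest entrance (side view about (175,180) in the crop), and the gripper is clear behind it. I lower the shut fingers behind it.

{"op": "send_rows", "data": {"motion": [[0,0,-0.05,0,0,0,-1],[0,0,-0.12,0,0,0,-1],[0,0,-0.17,0,0,0,-1],[0,0,-0.187,0,0,0,-1],[0,0,-0.187,0,0,0,-1],[0.0277,-0.0115,-0.187,0,0,0,-1],[0.0554,-0.023,-0.187,0,0,0,-1],[0.0647,-0.0268,-0.187,0,0,0,-1],[0.0739,-0.0306,-0.187,0,0,0,-1],[0.0776,-0.0322,-0.187,0,0,0,-1],[0.0813,-0.0337,-0.187,0,0,0,-1],[0.085,-0.0352,-0.187,0,0,0,-1],[0.0887,-0.0368,-0.187,0,0,0,-1],[0.0924,-0.0383,-0.187,0,0,0,-1]]}}

```text
time_s: 11.38
ee_pos: [471.4, 31.6, 7.8]
ee_rot: [-180.0, -0.0, 157.5]
force: [-0.9, 0.9, 1.0]
gripper_width: 0.6
gripper_force: 0.7
```

{"op": "send_rows", "data": {"motion": [[0.0046,-0.0019,0,0,0,0,-1],[0.0097,-0.0029,0,0,0,0,-1],[0.0143,-0.0048,0,0,0,0,-1],[0.0189,-0.0068,0,0,0,0,-1],[0.0236,-0.0087,0,0,0,0,-1],[0.0282,-0.0106,0,0,0,0,-1],[0.0328,-0.0125,0,0,0,0,-1],[0.0374,-0.0144,0,0,0,0,-1],[0.0421,-0.0163,0,0,0,0,-1],[0.0467,-0.0182,0,0,0,0,-1],[0.0513,-0.0202,0,0,0,0,-1],[0.0559,-0.0221,0,0,0,0,-1],[0.0605,-0.024,0,0,0,0,-1],[0.0605,-0.024,0,0,0,0,-1]]}}

```text
time_s: 13.12
ee_pos: [502.6, 19.5, 8.1]
ee_rot: [180.0, 0.1, 157.5]
force: [-0.6, -0.7, 0.2]
gripper_width: 0.5
gripper_force: 0.1
```

```bash
python3 - <<'E'
from h import *
t=grab('top'); b=grab('side'); print(env.state()['ee_pos'],env.state()['force'])
c=b['pixels'][150:270,200:360];d=t['pixels'][110:220,210:310]
cv2.imwrite('pics/m6.png',np.hstack([cv2.resize(c,(512,384),interpolation=2),cv2.resize(d,(288,384),interpolation=2)])[:,:,::-1])
E
```

```text
[502.60698082  19.54920601   8.18316998] [ 0.61743716  0.45271843 -0.43602908]
```

View pics/m6.png

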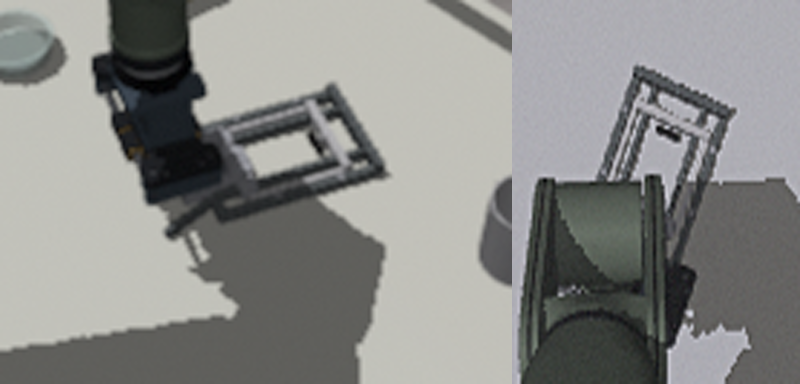

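The holder's tip has reached the catches (crop (240,165)) and it is running straight in. I push on slowly.

{"op": "send_rows", "data": {"motion": [[0.0037,-0.0015,0,0,0,0,-1],[0.0074,-0.0031,0,0,0,0,-1],[0.0111,-0.0046,0,0,0,0,-1],[0.0148,-0.0061,0,0,0,0,-1],[0.0185,-0.0077,0,0,0,0,-1],[0.0222,-0.0092,0,0,0,0,-1],[0.0259,-0.0107,0,0,0,0,-1],[0.0296,-0.0122,0,0,0,0,-1],[0.0333,-0.0138,0,0,0,0,-1],[0.0351,-0.0145,0,0,0,0,-1]]}}

```text
time_s: 14.48
ee_pos: [519.1, 12.4, 7.9]
ee_rot: [-180.0, -0.1, 157.5]
force: [-6.0, 2.3, 5.4]
gripper_width: 0.3
gripper_force: 3.0
```

{"op": "send_rows", "data": {"motion": [[0.0037,-0.0015,0,0,0,0,-1],[0.0074,-0.0031,0,0,0,0,-1],[0.0111,-0.0046,0,0,0,0,-1],[0.0148,-0.0061,0,0,0,0,-1],[0.0185,-0.0077,0,0,0,0,-1],[0.0222,-0.0092,0,0,0,0,-1],[0.0259,-0.0107,0,0,0,0,-1],[0.0296,-0.0122,0,0,0,0,-1],[0.0333,-0.0138,0,0,0,0,-1]]}}

```text
time_s: 15.6
ee_pos: [536.4, 5.4, 7.9]
ee_rot: [180.0, 0.0, 157.5]
force: [-1.3, 0.4, -0.8]
gripper_width: 0.8
gripper_force: 0.8
```

{"op": "send_rows", "data": {"motion": [[0.0037,-0.0015,0,0,0,0,-1],[0.0074,-0.0031,0,0,0,0,-1],[0.0111,-0.0046,0,0,0,0,-1],[0.0148,-0.0061,0,0,0,0,-1],[0.0185,-0.0077,0,0,0,0,-1],[0.0222,-0.0092,0,0,0,0,-1],[0.0259,-0.0107,0,0,0,0,-1],[0.0296,-0.0122,0,0,0,0,-1],[0.0333,-0.0138,0,0,0,0,-1],[0.037,-0.0153,0,0,0,0,-1],[0.0407,-0.0168,0,0,0,0,-1],[0.0444,-0.0184,0,0,0,0,-1],[0.0481,-0.0199,0,0,0,0,-1]]}}

```text
time_s: 17.23
ee_pos: [560.4, -4.5, 8.0]
ee_rot: [180.0, 0.0, 157.5]
force: [-1.7, 0.3, -1.6]
gripper_width: 0.6
gripper_force: 0.8
```

```bash
python3 - <<'E'
from h import *
s=env.state();t=grab('top'); b=grab('side'); print(s['ee_pos'],s['force'])
c=b['pixels'][165:235,250:330];d=t['pixels'][115:195,225:295]
cv2.imwrite('pics/m7.png',np.hstack([cv2.resize(c,(440,384),interpolation=2),cv2.resize(d,(336,384),interpolation=2)])[:,:,::-1])
E
```

```text
[560.35797964  -4.54690607   7.98964031] [-1.65958873  0.25954141 -1.55975202]
```

View pics/m7.png

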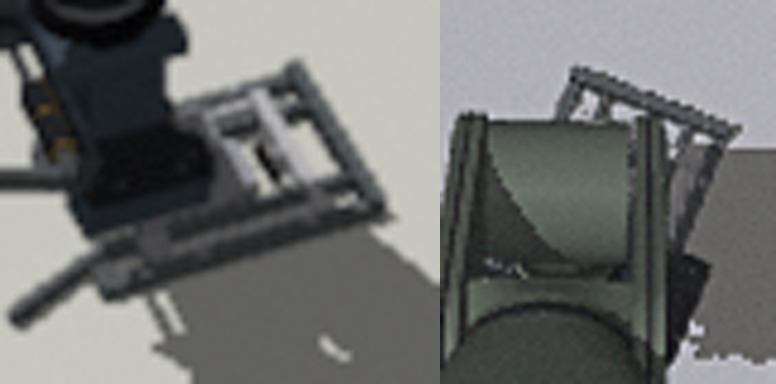

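The tip (crop (235,165)) is about 1 cm short of the buffer (crop (265,160)). I creep on.

{"op": "send_rows", "data": {"motion": [[0.0018,-0.0008,0,0,0,0,-1],[0.0037,-0.0015,0,0,0,0,-1],[0.0055,-0.0023,0,0,0,0,-1],[0.0074,-0.0031,0,0,0,0,-1],[0.0092,-0.0038,0,0,0,0,-1],[0.0111,-0.0046,0,0,0,0,-1],[0.0111,-0.0046,0,0,0,0,-1]]}}

```text
time_s: 18.2
ee_pos: [566.0, -6.8, 8.0]
ee_rot: [180.0, 0.0, 157.5]
force: [-2.6, 0.8, 2.2]
gripper_width: 0.2
gripper_force: 1.5
```

{"op": "send_rows", "data": {"motion": [[0.0018,-0.0008,0,0,0,0,-1],[0.0037,-0.0015,0,0,0,0,-1],[0.0037,-0.0015,0,0,0,0,-1]]}}

```text
time_s: 18.58
ee_pos: [567.8, -7.6, 8.0]
ee_rot: [180.0, 0.0, 157.5]
force: [-2.9, 1.5, 3.9]
gripper_width: 0.1
gripper_force: 1.8
```

{"op": "send_rows", "data": {"motion": [[0.0018,-0.0008,0,0,0,0,-1],[0.0037,-0.0015,0,0,0,0,-1],[0.0037,-0.0015,0,0,0,0,-1]]}}

```text
time_s: 18.95
ee_pos: [569.7, -8.3, 8.0]
ee_rot: [180.0, 0.0, 157.5]
force: [-3.3, 1.6, 3.6]
gripper_width: 0.4
gripper_force: 1.8
```

{"op": "send_rows", "data": {"motion": [[0.0009,-0.0004,0,0,0,0,-1],[0.0018,-0.0008,0,0,0,0,-1],[0.0018,-0.0008,0,0,0,0,-1]]}}

```text
time_s: 19.32
ee_pos: [570.5, -8.7, 8.0]
ee_rot: [180.0, 0.0, 157.5]
force: [-3.4, 2.1, 2.3]
gripper_width: 0.5
gripper_force: 1.9
```

{"op": "send_rows", "data": {"motion": [[0.0009,-0.0004,0,0,0,0,-1],[0.0018,-0.0008,0,0,0,0,-1],[0.0018,-0.0008,0,0,0,0,-1]]}}

```text
time_s: 19.7
ee_pos: [571.4, -9.1, 7.9]
ee_rot: [180.0, 0.0, 157.5]
force: [-2.6, 2.1, 1.5]
gripper_width: 0.4
gripper_force: 1.6
```

{"op": "send_rows", "data": {"motion": [[0.0009,-0.0004,0,0,0,0,-1],[0.0018,-0.0008,0,0,0,0,-1],[0.0018,-0.0008,0,0,0,0,-1]]}}

```text
time_s: 20.08
ee_pos: [571.5, -9.2, 8.0]
ee_rot: [-180.0, -0.1, 157.5]
force: [-4.7, 3.4, 3.4]
gripper_width: 0.2
gripper_force: 2.7
```

{"op": "send_rows", "data": {"motion": [[0.0009,-0.0004,0,0,0,0,-1],[0.0009,-0.0004,0,0,0,0,-1]]}}

```text
time_s: 20.32
ee_pos: [571.5, -9.2, 7.9]
ee_rot: [-180.0, -0.1, 157.5]
force: [-4.9, 3.3, 5.3]
gripper_width: 0.3
gripper_force: 3.2
```

{"op": "send_rows", "data": {"motion": [[0.0009,-0.0004,0,0,0,0,-1],[0.0009,-0.0004,0,0,0,0,-1]]}}

```text
time_s: 20.58
ee_pos: [571.7, -9.3, 7.9]
ee_rot: [-180.0, -0.2, 157.5]
force: [-6.7, 4.6, 4.9]
gripper_width: 0.5
gripper_force: 3.5
```

{"op": "send_rows", "data": {"motion": [[0.0009,-0.0004,0,0,0,0,-1],[0.0009,-0.0004,0,0,0,0,-1]]}}

```text
time_s: 20.82
ee_pos: [571.7, -9.4, 8.0]
ee_rot: [-180.0, -0.2, 157.5]
force: [-6.9, 4.1, 6.0]
gripper_width: 0.5
gripper_force: 4.0
```

```bash
python3 - <<'E'
from h import *
s=env.state();t=grab('top'); b=grab('side'); print(s['ee_pos'],s['force'])
c=b['pixels'][165:235,250:330];d=t['pixels'][115:195,225:295]
cv2.imwrite('pics/m8.png',np.hstack([cv2.resize(c,(440,384),interpolation=2),cv2.resize(d,(336,384),interpolation=2)])[:,:,::-1])
E
```

```text
[571.66143413  -9.35522832   7.95778932] [-6.93654824  4.06606466  6.04152102]
```

{"op": "send_rows", "data": {"motion": [[0.0009,-0.0004,0,0,0,0,-1],[0.0009,-0.0004,0,0,0,0,-1],[0.0009,-0.0004,0,0,0,0,-1]]}}

```text
time_s: 21.3
ee_pos: [571.7, -9.4, 8.0]
ee_rot: [-180.0, -0.3, 157.5]
force: [-8.1, 4.9, 6.6]
gripper_width: 0.4
gripper_force: 4.5
```

{"op": "send_rows", "data": {"motion": [[0.0009,-0.0004,0,0,0,0,-1],[0.0009,-0.0004,0,0,0,0,-1],[0.0009,-0.0004,0,0,0,0,-1]]}}

```text
time_s: 21.68
ee_pos: [571.7, -9.4, 8.0]
ee_rot: [-180.0, -0.3, 157.5]
force: [-9.3, 6.2, 7.2]
gripper_width: 0.6
gripper_force: 5.1
```

```bash
cat >> h.py <<'E'
D=np.array([.9239,-.3827]);N=np.array([.3827,.9239])
def dk(P): # dock coords
    x=P[...,:2]@D-541.5; y=P[...,:2]@N-210.3; return x,y,P[...,2]
def hmap(P,x0,x1,y0,y1,st=3):
    x,y,z=dk(P);
    for X in np.arange(x0,x1,st):
        r=[]
        for Y in np.arange(y0,y1,4):
            k=(abs(x-X)<st/2)&(abs(y-Y)<2)&(z>-5)&(z<90)
            r.append('%3d'%np.percentile(z[k],85) if k.sum()>0 else '  .')
        print('%4d'%X,''.join(r))
E
python3 - <<'E'
from h import *
f=np.load('pics/w2.npz'); print('before, y -32..32'); hmap(cloud(f,f['T']),-8,104,-32,33)
print('side now'); hmap(cloud(np.load('pics/side.npz')),30,104,-32,33)
E
```

```text
before, y -32..32
  -8  16 12  1  2  0  1  1  1  0  1  1  1  1  0  1 17 17
  -5  17 17  1  0  1  1  2  1  1  0  1  1  0  1  1 16 16
  -2  16 16  1  1  1  1  1  1  1  1  1  1  1  0  4 16 17
   1  17 16  9  2  1  1  1  1  1  1  0  1  1  1 12 16 16
   4  16 14 16  0  1  1  1  1  1  1  1  1  0  1 17 16 17
   7  17 17 16  0  1  1  1  1  1  1  1  1  1  1 17 16 17
  10  14 12  1  1  1  1  1  1  1  0  1  1  1  0  1 14 15
  13  15 13  0  1  1  1  1  2  1  0  1  1  1  0  1 13 15
  16  15 13  1  1  1  1  0  1  1  1  1  1  1  1  1 11 15
  19  14 12  0  0  1  1  1  1  0  1  0  1  1  1  0 14 15
  22  14 13  0  0  1  1  1  1  1  1  1  1  1  1  0 12 15
  25  15 14  1  1  1  0  1  1  1  0  1  0  1  1  1 14 14
  28  15 13  1  0  1  1  1  1  0  1  0  1  1  1  1 12 15
  31  15 10  0  1  1  1  1  1  0  1  1  1  0  1  1 13 15
  34  15 13  0  1  1  1  1  1  1  1  0  2  1  1  1 13 15
  37  14  8  1  1  1  1  1  0  1  1  1  1  1  2  1 11 15
  40  15  9  0  1  1  1  1  1  1  1  1  1  0  1  1 12 15
  43  15 11  1  1  0  1  1  1  1  1  0  1  1  1  0 14 14
  46  14  8  0  1  1  1  0  1  0  1  0  1  1  1  1 11 15
[... 1817 characters left out ...]
0  . 49  .  .  .
  69  13  . 13 15 16  .  .  .  .  .  .  .  .  .  .  .  .
  72   . 12 16 19  . 18  .  .  .  .  .  .  .  .  .  .  .
  75  14  . 15 16  . 13 15 19  .  .  .  .  .  .  .  .  .
  78  12  .  . 19 18  . 14 14  . 15  .  . 20  .  .  .  .
  81   .  .  . 10  . 15 17  . 18 19  . 14  .  .  .  .  .
  84  13 11  . 13 17 18  . 16  . 15 19 15 18  .  . 13 17
  87   .  .  . 11  . 18  . 15 15  . 13  . 16  .  . 13 14
  90   . 12  .  . 11 13  . 14  . 16  . 12  .  .  .  6 11
  93   0 13  .  . 11 13 13 14  . 11  . 13  .  .  .  . 13
  96  16  .  .  .  1 -4  .  .  .  .  .  .  .  .  . 12 13
  99  18  . 18  . 15 -1 17 10 11 14 16  3 14 16  9 14 15
 102   5  .  . 18 20 18 17  . 18 16 16 18  . 20  . 17 18
```

The numbers show the buffer face at x≈86.5 (carriage about +7.5 mm) and the cup front at about 66, so the holder's origin is at about 48, as it should be at home. The push is over 9 N and nothing moves any more. I back off, go up and check the catches in the wrist depth.

{"op": "send_rows", "data": {"motion": [[-0.0092,0.0038,0,0,0,0,-1],[-0.0185,0.0077,0,0,0,0,-1],[-0.037,0.0153,0,0,0,0,-1],[-0.074,0.0306,0,0,0,0,-1],[-0.12,0.0498,0,0,0,0,-1],[-0.166,0.0689,0,0,0,0,-1],[-0.166,0.0689,0,0,0,0,-1],[-0.166,0.0689,0.1,0,0,0,-1],[-0.166,0.0689,0.2,0,0,0,-1],[-0.1,0.04,0.3,0,0,0,-1],[0,0,0.38,0,0,0,-1],[0.08,-0.03,0.38,0,0,0,-1],[0.16,-0.06,0.38,0,0,0,-1],[0.16,-0.06,0.38,0,0,0,-1],[0.16,-0.06,0.38,0,0,0,-1]]}}

```text
time_s: 23.55
ee_pos: [654.4, -40.7, 197.5]
ee_rot: [-180.0, -0.0, 157.5]
force: [-0.9, -0.7, -0.1]
gripper_width: 0.5
gripper_force: 0.0
```

```bash
python3 - <<'E'
from h import *
f,T,s=wristT(); np.savez('pics/w8.npz',T=T,**f); print(s['time_s'],s['ee_pos'],s['force'])
hmap(cloud(f,T),-14,104,-32,33,2.5)
E
```

```text
23.55 [654.3663408  -40.69692756 197.54674963] [-0.88481666 -0.74688649 -0.10322128]
 -14  15  9  0  1  1  1  1  0  1  1  1  1  0  1  1 13 15
 -11  15  6  1  1  1  1  1  1  0  1  1  1  1  1  1 13 15
  -9  17 13  1  0  1  0  0  1  0  1  1  0  1  1  0 14 17
  -6  17 16  1  1  1  1  1  1  1  0  1  0  1  1  1 16 17
  -4  17 16  0  0  0  0  1  0  1  1  0  1  1  1  1 16 17
  -1  17 16  1  0  0  0  2  1  0  1  0  0  0  2  1 16 17
   1  17 16 15  1  1  1  0  1  1  1  1  1  1  0 15 17 16
   3  17 13 15  1  1  1  1  1  0  1  1  1  1  1 17 16 17
   6  17 16 17  1  0  1  1  1  0  1  0  1  1  1 17 17 17
   8  17 17 17  9  9  9 10 10 10 10 10 10 11 11 17 17 17
  11  15 16 17 16 17 16 17 17 17 17 16 17 17 17 16 13 15
  13  15 16 16 16 17 17 17 16 17 17 17 16 17 17 17 15 15
  16  14 17 17 17 17 17 17 16 17 17 17 16 17 17 16 14 15
  18  15 16 17 16 18 17 17 17 17 17 17 17 17 16 17  8 15
  21  15 16 17 17 17 17 17 17 17 17 17 17 18 16 17 14 15
  23  15 17 17 52 51 53 52 52 52 52 52 52 52 47 17 14 15
  26  15 17 16 53 53 53 53 53 53 52 53 53 53 52 17 14 15
  28  15 17 17 52 19 19 18 19 20 20 19 19 52 5
[... 1020 characters left out ...]
.  . 16  1  6 14
  76  15 10 16 17 17 17 16 17 17 17 17 16 17 17  1 14 15
  78  14 12  1 17 17 17 17 17 17 16 17 17 17 17  2 14 15
  81  15 10  1 18 16 16 16 16 17 16 17 17 17 17  1  6 17
  83  14 12  1 17 17 18 17 17 17 16 16 17 16 11  1 13 15
  86  14 13  1 14 16 17 16 17 17 17 16 17 17  1  1 13 15
  88  15 12  1  0 16 16 17 16 16 17 16 18 16  1  1 13 14
  91  14 10  0  0 12 13 13 14 13 13 13 13 13  1  1 14 14
  93  15 13  1  1 12 13 13 14 13 13 14 13  7  1  0 14 14
  96  14 13  1  0  1  .  .  9 11  9  . 11  0  1  0 14 15
  98  14 13  1  2  5  1  1 10 11 10  1 10  2  3 13 13 14
 101  17 17 17 17 17 17 17 17 18 17 17 17 17 17 17 16 17
 103  18 18 17 18 17 18 18 18 18 18 17 18 17 17 18 18 17
```

```bash
python3 - <<'E'
from h import *
for n in ('w2','w8'):
    f=np.load(f'pics/{n}.npz'); x,y,z=dk(cloud(f,f['T']))
    for s in (1,-1):
        k=(x>4)&(x<7.5)&(z>12)&(z<22)&(s*y>10)&(s*y<35); print(n,s,'catch inner |y| %.1f'%np.percentile(s*y[k],3))
    k=(abs(y)<12)&(z>10)&(z<22)&(x>0)&(x<95); print(n,'xmin %.1f'%np.percentile(x[k],.5))
E
```

```text
w2 1 catch inner |y| 22.8
w2 -1 catch inner |y| 23.1
w2 xmin 87.8
w8 1 catch inner |y| 23.0
w8 -1 catch inner |y| 23.6
w8 xmin 9.0
```

Both catches are back at their shut positions (inner edges at about 23 mm, as before), behind the holder's rear end. The arm is clear, so I hand in.

```bash
python3 -c "
from h import *
print(env.job_done())"
```

```text
the job is handed in; nothing more can be done
None
```

The holder is home in the dock with both spring catches shut behind it, by depth measurement. The last push read about 11 N, the arm ended clear of everything, and the job was handed in at about 24 s.

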